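# Sweep ferrite ring cores through the tray gate into the slot

### The job

With the fingertips, sweep the three dark ring cores on the feeder tray through its narrow gate, one at a time, so that all three end lying flat in a row fully inside the slot behind the gate: each core is wholly through before the next comes to the gate. Only push them along the tray floor, never lift or carry them, and leave the capacitor, relay, solder spool and screwdriver where they are.

Things in the scene. Friction and masses are not known exactly. Their poses are not given: they have to be found in the camera images.
- tray: fixed feeder tray, light grey plate 208 x 348 mm, floor top 8 mm above the bench, aluminium walls 4 mm thick standing 22 mm above the floor. Origin on the bench under the gate's middle; z up, +y from gate into slot, x across. Sorting floor on the -y side: 200 mm wide (x -100 to 100) from the back wall at y = -235 mm to y = -100 mm, then two straight walls converge to the gate at y = 0
- gate (a point): middle of the gate, on the floor: a 32 mm wide opening (tray x -16 to 16 mm) at tray y = 0, where the funnel walls end and the slot begins; the floor runs level and continuous through it
- slot_end (a point): middle of the slot's closed end, on the floor. The slot is a straight channel 32 mm wide and 105 mm long from the gate to this point, between walls 22 mm high, open above; outside its walls the plate is a bare shoulder on either side
- core_a: a loose dark-grey ferrite ring core like a thick washer, 26 mm across, 14 mm hole, 12 mm high, about 22 g, lying flat on the tray's sorting floor at the start (all three are alike); origin at the centre of its underside, z up along its axis; slides on the floor, does not roll
- core_b: a loose dark-grey ferrite ring core like a thick washer, 26 mm across, 14 mm hole, 12 mm high, about 22 g, lying flat on the tray's sorting floor at the start (all three are alike); origin at the centre of its underside, z up along its axis; slides on the floor, does not roll
- core_c: a loose dark-grey ferrite ring core like a thick washer, 26 mm across, 14 mm hole, 12 mm high, about 22 g, lying flat on the tray's sorting floor at the start (all three are alike); origin at the centre of its underside, z up along its axis; slides on the floor, does not roll
- capacitor: bystander: dark upright cylinder (electrolytic capacitor) 25 mm across, 34 mm high, loose on a shoulder of the tray beside the slot; origin at the centre of its underside
- relay: bystander: white relay block 28 x 28 x 24 mm, loose on the other shoulder of the tray; origin at the centre of its underside
- spool: bystander: upright solder spool, 50 mm across, 40 mm high, on the bench beyond the tray's far side; origin at the centre of its underside
- screwdriver: bystander: screwdriver 160 mm long, 26 mm high at the handle, lying on the bench between tray and robot; origin under it, x along it from handle to tip
There are look-alikes about, which are no part of the job. Leave any blue or purple look-alike of the core_c alone.

How it is judged:
By the outcome, as a careful person would: the job done as asked, in the order asked, and still so for the second after the job is handed in, with the robot touching nothing.
It also fails if it takes over 64 s, if anything falls off the work surface, if the arm or the gripper's body presses on something with over 40 N, if the wrist force passes 120 N, or if a joint passes its speed limit or range.

### The arm

A 6-joint arm with a two-finger parallel gripper is mounted at the origin on the work surface. World frame = base frame: x ahead of the robot, y to its left, z up, the work surface at z = 0. Lengths are in m, angles in rad, forces in N, time in s.
With the tool pointing down it reaches from about 0.225 to 0.875 m from the base axis. Payload 3.4 kg.
Tool frame: the origin (TCP) lies between the finger pads; the fingertips stand 8 mm ahead of it and the grasp point (between the pads) lies 11 mm behind it; z points along the fingers, y is the line along which they close (so a half turn about z gives the same grasp; the last joint's range is limited). The gripper opens to 85 mm and grips with 20 to 120 N. Pads are 22 mm wide; open, the fingers measure 114 mm over their backs; the gripper's body (76 mm by 85 mm) begins 54 mm behind the grasp point. The pads swing forward as they close: fully open they stand 13 mm farther back than shut.
Start: joints at [1.097, 0.276, 1.505, -0, 1.361, -0.121], TCP at [0.199, 0.54, 0.239] pointing down, gripper open.
Joint ranges: [-2.89, 2.89], [-0.75, 2.08], [0.22, 2.7], [-1.18, 4.32], [0.11, 2.71], [-2.7, 2.7]. Speed limits (rad/s): [2.57, 2.57, 3.14, 3.14, 3.14, 3.14].

### API

Orientations are given as a unit quaternion [w, x, y, z].
In Python, from rig import manip, optics, finder gives the robot as it stands.
- The arm moves only by the tool servo_tool, never from a script. Its argument "increments" is a list of rows, each a list of 7 numbers: the shift along the tool's x, y, z in cm, then the turn, a rotation vector about the tool's x, y, z in degrees, then the closure, from -1 (fully open) to 1 (shut). In form: [[x, y, z, rx, ry, rz, gripper], ...]. A call has exactly 5 rows; each row shifts and turns the commanded pose from where the row before left it, along the tool's axes as they then stand; what a row does not reach is not made up. A row lasts 1/10 s, in which the tool goes at most 50 mm and 8.59 degrees, less where a joint would pass 70% of its speed; a pose out of reach is approached as far as the arm can. A call is refused whole if a number of a shift passes 5 or a number of a turn 8.59, either way. A call with a gripper value outside its range is refused whole. The fingers move at their own pace and stop on an object; "squeeze" is the grip in N (left out, the last holds). Time passes only in rows, so rows that do not move let the fingers close, or fill a call up. It gives the time, the measured TCP pose, the force, the opening and the grip force at its end, in the units of the state.
- manip.get_state(): the state, without advancing time (a new reading comes with each control period).
- optics.get_image(name): name is "side" or "top"; returns the picture (480x640x3 uint8, red, green, blue); there is no depth.
- optics.get_calibration(name): a dict with "fov_y" (degrees; the focal length in pixels is half the picture's height over the tangent of half this angle, whatever the lens; pixels are square), "cx", "cy" (the principal point, pixels), "world_to_cam" (4x4, takes a point from world to camera coordinates). Camera axes: x right, y down, z forward; pixel columns grow to the right and rows downward; lengths in m; the calibration is good to about 2 mm. A picture is of the moment at which its call begins. get_calibration takes no time and is no camera call.
- manip.sign_off(): hands the job in; it is judged then, once.
Trained networks look in the newest picture that a camera, given by its name, has taken for a name from the list of things; names that differ only in an ending like _2 or _b are one class to them, and where a whole thing is asked for, a point or a joint stands for the part that bears it (a point fixed in the world has none). Each returns a list of dicts, best first, with "p" (0 to 1); they miss things now and then, are a little off and sometimes report something else, mostly with a low value. They report only what shows in the picture. A call takes as long as a camera call. They do not tell look-alikes from the thing itself.
- finder.silhouettes(label, camera): "region" (480x640 bool, what is visible of it) and "box" ([centre column, centre row, width, height] in pixels, round what is visible of it).
- finder.tip_of(label, camera): "at" ([column, row] in pixels: a listed point, or the origin of a listed thing).
The state is a dict: "clock": time; "qpos": joint angles; "qd": joint speeds; "effort": joint torques, N m; "position": TCP position; "ee_rot": TCP orientation; "contact_force": force on the tool from outside, world axes, zero at the start; "moment": the same for the moment, N m; "width": finger opening in m; "gripper_force": force on a finger pad.
Only numpy, scipy, OpenCV 4.12 (cv2) and the standard library are available. Lean on these libraries where they do the work, as an engineer would, in place of code of your own. Each camera call takes 0.05 s, during which the arm holds its last target. There are 200 camera calls.

## Working session

There is one attempt and no reset: what is moved stays moved. The work goes in short steps, Python scripts to look and compute and a tool call to move; the robot and the scene stay as the last step left them, time stands still between calls to the robot, and variables do not carry over. Pictures are saved under pics/ and viewed, at most 10 in all, crops included, and the job is handed in when it is done.

Besides the shell and the picture viewer there is one more tool, called after "Emit:" by a JSON object that holds its "fn" and its "kwargs". servo_tool: Moves the arm, as the interface text tells. Its arguments: {"type":"object","properties":{"increments":{"type":"array","items":{"type":"array","items":{"type":"number"}}},"squeeze":{"type":"number"}},"required":["increments"]}

```bash
ls; mkdir -p pics; cat > h.py <<'E'
import numpy as np, cv2
from rig import manip, optics, finder
def cal(n):
    c=optics.get_calibration(n); f=240/np.tan(np.radians(c['fov_y'])/2)
    return f,c['cx'],c['cy'],np.array(c['world_to_cam'])
def ray(n,u,v):
    f,cx,cy,T=cal(n); d=T[:3,:3].T@np.array([(u-cx)/f,(v-cy)/f,1]); return -T[:3,:3].T@T[:3,3],d
def onz(n,u,v,z):
    o,d=ray(n,u,v); return o+d*(z-o[2])/d[2]
def proj(n,p):
    f,cx,cy,T=cal(n); q=T[:3,:3]@np.array(p)+T[:3,3]; return np.array([cx+f*q[0]/q[2],cy+f*q[1]/q[2]])
def tri(n1,a,n2,b):
    o1,d1=ray(n1,*a);o2,d2=ray(n2,*b);d1/=np.linalg.norm(d1);d2/=np.linalg.norm(d2)
    s=np.linalg.lstsq(np.c_[d1,-d2],o2-o1,rcond=None)[0]
    return (o1+d1*s[0]+o2+d2*s[1])/2, np.linalg.norm(o1+d1*s[0]-o2-d2*s[1])
E
python3 - <<'E'
from h import *
np.set_printoptions(precision=4,suppress=True)
for n in ['top','side']:
    cv2.imwrite(f'pics/{n}0.png',optics.get_image(n)[:,:,::-1]); c=cal(n); print(n,c[:3],'campos',ray(n,0,0)[0])
    for l in ['core_a','gate','slot_end','tray','capacitor','relay']:
        print(l,[(np.round(r['at'],1).tolist(),round(float(r['p']),2)) for r in finder.tip_of(l,n)])
print(manip.get_state())
E
```

```text
pics
top (np.float64(525.3786739632402), 323.36684462873757, 243.21875491952778) campos [0.4299 0.0277 0.8241]
core_a [([405.3, 146.2], 0.72), ([399.1, 218.2], 0.61), ([399.4, 242.9], 0.58), ([414.0, 272.4], 0.47), ([365.1, 121.6], 0.45)]
gate [([305.9, 257.9], 0.92)]
slot_end [([238.0, 267.5], 0.61)]
tray [([305.2, 258.7], 0.79)]
capacitor [([260.0, 211.4], 0.49)]
relay [([281.7, 306.7], 0.73)]
side (np.float64(542.0084681812077), 316.3365435896934, 241.4653700838804) campos [ 0.3139 -0.5188  0.4005]
core_a [([333.3, 331.7], 0.81), ([472.8, 252.3], 0.79), ([397.9, 294.5], 0.71), ([487.4, 288.4], 0.69), ([360.7, 312.1], 0.62), ([398.8, 229.0], 0.23)]
gate [([294.3, 241.7], 0.81)]
slot_end [([257.5, 212.5], 0.66)]
tray [([293.7, 250.6], 0.85)]
capacitor [([294.9, 246.4], 0.65), ([317.5, 214.0], 0.57)]
relay [([230.0, 248.3], 0.92)]
{'clock': 0.7, 'qpos': array([ 1.097 ,  0.2759,  1.5049,  0.    ,  1.3607, -0.121 ]), 'qd': array([-0.0002, -0.0004, -0.0012, -0.0001,  0.0007,  0.0007]), 'effort': array([ -0.0014, -41.6504, -24.6052,   0.0001,   0.    ,  -0.    ]), 'position': array([0.1987, 0.5396, 0.2393]), 'ee_rot': array([0.    , 0.1755, 0.9845, 0.0001]), 'contact_force': array([-0.0962, -0.4893,  0.278 ]), 'moment': array([ 0.0108, -0.0096,  0.0226]), 'gripper_force': 0.0, 'width': 0.08512253178818484}
```

View pics/top0.png

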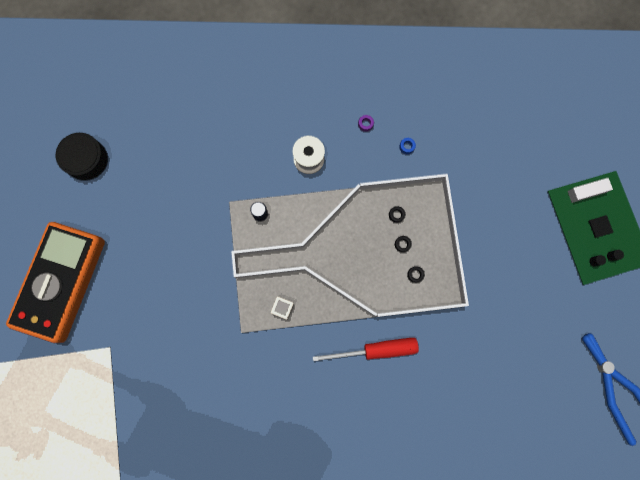

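View pics/side0.png

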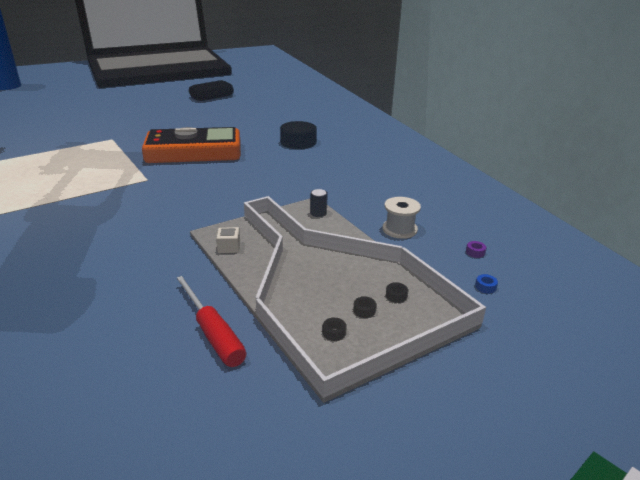

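Dark cores lie inside the tray at top (397,214), (403,244) and (416,274). The look-alikes are outside it: blue at (407,146) and purple at (366,123). The capacitor at (259,211) is also dark. Side view matches: dark cores at (334,328), (365,306) and (397,292). I'll take the three dark cores, fit the tray pose and check with one close crop.

```bash
cat > fit.py <<'E'
from h import *
from scipy.optimize import least_squares
np.set_printoptions(precision=4,suppress=True)
I={n:cv2.imread(f'pics/{n}0.png') for n in('top','side')}
P=[('top',(104,109,8),(230,202)),('top',(-104,109,8),(242,331)),('top',(104,-239,30),(447,176)),('top',(-104,-239,30),(467,304)),
('side',(-104,109,8),(191,237)),('side',(104,-239,30),(479,310)),('side',(-104,-239,30),(319,373)),('side',(-20,109,30),(245,204)),('side',(20,109,30),(266,198))]
def w(p,q):
    c,s=np.cos(p[2]),np.sin(p[2]); q=np.array(q)/1000
    return np.array([p[0]+c*q[0]-s*q[1],p[1]+s*q[0]+c*q[1],q[2]])
r=least_squares(lambda p:np.concatenate([proj(n,w(p,q))-np.array(u) for n,q,u in P]),[.4,.05,0],loss='soft_l1')
p=r.x; print(p,np.degrees(p[2])); print(np.array([proj(n,w(p,q))-np.array(u) for n,q,u in P]))
np.save('tray.npy',p)
def tr(W):
    c,s=np.cos(p[2]),np.sin(p[2]); d=np.array(W[:2])-p[:2]; return 1000*np.array([c*d[0]+s*d[1],-s*d[0]+c*d[1],W[2]])
print('gate tri',tri('top',(305.9,257.9),'side',(294.3,241.7)), 'mapped',w(p,(0,0,8)))
# dark cores
C={}
for n in I:
    hsv=cv2.cvtColor(I[n],cv2.COLOR_BGR2HSV); m=(hsv[:,:,2]<60).astype(np.uint8)
    m=cv2.morphologyEx(m,cv2.MORPH_CLOSE,np.ones((7,7)))
    poly=np.array([proj(n,w(p,q)) for q in[(-98,-230,8),(98,-230,8),(98,-100,8),(14,0,8),(-14,0,8),(-98,-100,8)]]).astype(int)
    k=np.zeros_like(m);cv2.fillPoly(k,[poly],1); N,_,st,ce=cv2.connectedComponentsWithStats(m*k)
    C[n]=[(ce[i],st[i]) for i in range(1,N) if st[i,4]>60]
    for c,s in C[n]: print(n,c,s,'tray@14mm',tr(onz(n,*c,.014)))
for c,_ in C['top']:
    for d,_ in C['side']:
        X,e=tri('top',c,'side',d)
        if e<.006: print('tri',tr(X),e)
V=I['top'].copy()
for q in [(-16,0,30),(16,0,30),(-16,105,30),(16,105,30),(-100,-100,30),(100,-100,30),(100,-235,30),(-100,-235,30)]:
    cv2.circle(V,tuple(np.round(proj('top',w(p,q))).astype(int)),1,(0,0,255),-1)
cv2.imwrite('pics/c1.png',cv2.resize(V[160:340,220:480],None,fx=3,fy=3,interpolation=cv2.INTER_CUBIC))
E
python3 fit.py
```

```text
[0.5416 0.0437 0.1157] 6.62774387175641
[[-0.8743 -1.263 ]
 [-2.3253  1.6133]
 [ 1.2327 -0.5446]
 [ 1.1553  3.786 ]
 [-2.0623 -6.9571]
 [ 4.9686 -1.1835]
 [ 0.1919  8.7559]
 [-1.6169 -1.877 ]
 [ 2.2923 -2.1567]]
gate tri (array([0.5417, 0.0401, 0.0183]), np.float64(0.002349816074253902)) mapped [0.5416 0.0437 0.008 ]
top [396.4951 214.3186] [389 207  16  16 204] tray@14mm [  53.5682 -152.6661   14.    ]
top [402.512  243.7799] [395 236  16  17 209] tray@14mm [   5.7314 -155.9757   14.    ]
top [415.4545 274.2919] [408 267  16  16 209] tray@14mm [ -43.9913 -169.7419   14.    ]
side [396.2188 292.4773] [386 283  22  20 352] tray@14mm [  53.7139 -153.2804   14.    ]
side [364.2627 307.0804] [354 297  22  21 373] tray@14mm [   5.7456 -156.5991   14.    ]
side [333.5188 329.0822] [322 318  23  23 426] tray@14mm [ -44.0569 -170.3999   14.    ]
tri [  53.8346 -152.8513   13.6128] 0.0004222037243753816
tri [   5.9294 -156.1338   13.5607] 0.0002997501160525694
tri [ -43.8471 -169.8976   13.4972] 0.000225140983571019
```

View pics/c1.png

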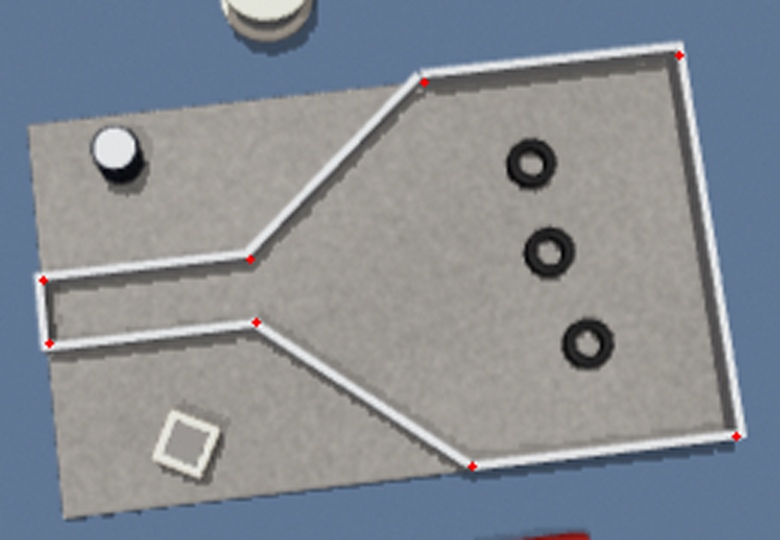

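The crop shows three dark ring cores, and the fitted inner wall corners (red) sit on the wall edges to about 1 mm. I'll refine the fit on wall-top brightness, then compute the tool path.

```bash
cat > ref.py <<'E'
from h import *
from scipy.optimize import minimize
from scipy.ndimage import map_coordinates
p0=np.load('tray.npy')
L=[(102,-237),(-102,-237),(-102,-99),(-18,1),(-18,107),(18,107),(18,1),(102,-99),(102,-237)]
S=np.vstack([np.linspace(a,b,60) for a,b in zip(L,L[1:])])/1000
def W(p,z): c,s=np.cos(p[2]),np.sin(p[2]); return np.c_[p[0]+c*S[:,0]-s*S[:,1],p[1]+s*S[:,0]+c*S[:,1],np.full(len(S),z)]
for ns in (['top'],['side'],['top','side']):
    G={n:cv2.GaussianBlur(cv2.imread(f'pics/{n}0.png').min(2).astype(float),(0,0),1.2) for n in ns}
    def cost(d):
        p=p0+d; t=0
        for n in ns:
            f,cx,cy,T=cal(n); q=W(p,.03)@T[:3,:3].T+T[:3,3]; t-=map_coordinates(G[n],[cy+f*q[:,1]/q[:,2],cx+f*q[:,0]/q[:,2]],order=1).mean()
        return t
    r=minimize(cost,np.zeros(3),method='Nelder-Mead',options=dict(initial_simplex=[[0,0,0],[.003,0,0],[0,.003,0],[0,0,.02]]))
    print(ns,p0+r.x,r.x*1000,r.fun)
p=p0+r.x; np.save('tray.npy',p)
def tr(X):
    c,s=np.cos(p[2]),np.sin(p[2]); d=np.array(X[:2])-p[:2]; return 1000*np.array([c*d[0]+s*d[1],-s*d[0]+c*d[1]])
for c in [(396.5,214.3),(402.5,243.8),(415.5,274.3)]: print('core tray',tr(onz('top',*c,.0185)))
st=manip.get_state(); q=st['ee_rot']
from scipy.spatial.transform import Rotation as R
M=R.from_quat(np.r_[q[1:],q[0]]).as_matrix(); print(np.round(M,3)); ax=np.degrees(np.arctan2(M[1,1],M[0,1])); print('tool y world angle',ax,'tray x angle',np.degrees(p[2]), 'tcp tray',tr(st['position']))
E
python3 ref.py
```

```text
['top'] [0.54317645 0.04404404 0.12554135] [1.58629549 0.31659371 9.86539965] -189.76117639776646
['side'] [0.54299437 0.04448366 0.12669149] [ 1.40421008  0.75621457 11.01554054] -162.10355053715347
['top', 'side'] [0.54310425 0.04419527 0.1258748 ] [ 1.51409214  0.46782985 10.19884753] -351.67111310285213
core tray [  49.56062014 -152.64981093]
core tray [   1.90029373 -155.42072251]
core tray [ -47.67446014 -168.69671545]
[[-0.938  0.346  0.   ]
 [ 0.346  0.938  0.   ]
 [-0.     0.    -1.   ]]
tool y world angle 69.78733059788541 tray x angle 7.212094791306187 tcp tray [-279.50436466  534.74502451]
```

Tray yaw is 7.2°. Cores in tray frame (mm): A (50,-152), B (2,-156), C (-47,-169). The plan for each core:
1. Cradle it between the part-open fingertips, about a 16 mm gap, and push it to the gate.
2. Lift, shut the fingers and turn 90° so the tool is 22 mm wide across the slot.
3. Push the core down the slot.

Order is B, A, C.

Emit:
{"fn": "servo_tool", "kwargs": {"increments": [[-2.94, -2.61, 0, 0, 0, 0, 0.62], [-2.94, -2.61, 0, 0, 0, 0, 0.62], [-2.94, -2.61, 0, 0, 0, 0, 0.62], [-2.94, -2.61, 0, 0, 0, 0, 0.62], [-2.94, -2.61, 0, 0, 0, 0, 0.62]], "squeeze": 20}}

```text
clock: 1.2
position: [0.292, 0.365, 0.2395]
ee_rot: [0.0, 0.175, 0.985, 0.0]
contact_force: [0.3, -0.3, -0.3]
width: 0.0167
gripper_force: 0.0
```

Emit:
{"fn": "servo_tool", "kwargs": {"increments": [[-2.94, -2.61, 0, 0, 0, 0, 0.62], [-2.94, -2.61, 0, 0, 0, 0, 0.62], [-2.94, -2.61, 0, 0, 0, 0, 0.62], [-2.94, -2.61, 0, 0, 0, 0, 0.62], [-2.94, -2.61, 0, 0, 0, 0, 0.62]]}}

```text
clock: 1.7
position: [0.3849, 0.1917, 0.2396]
ee_rot: [0.0, 0.175, 0.984, 0.0]
contact_force: [-0.1, 0.4, -0.1]
width: 0.0161
gripper_force: 0.0
```

Emit:
{"fn": "servo_tool", "kwargs": {"increments": [[-2.94, -2.61, 0, 0, 0, 0, 0.62], [-2.94, -2.61, 0, 0, 0, 0, 0.62], [-2.94, -2.61, 0, 0, 0, 0, 0.62], [-2.94, -2.61, 0, 0, 0, 0, 0.62], [-2.94, -2.61, 0, 0, 0, 0, 0.62]]}}

```text
clock: 2.2
position: [0.4778, 0.0183, 0.2396]
ee_rot: [0.0, 0.176, 0.984, 0.0]
contact_force: [1.0, 0.9, 0.1]
width: 0.0162
gripper_force: 0.0
```

Emit:
{"fn": "servo_tool", "kwargs": {"increments": [[-2.94, -2.61, 0, 0, 0, 0, 0.62], [-2.94, -2.61, 0, 0, 0, 0, 0.62], [-2.94, -2.61, 0, 0, 0, 0, 0.62], [-2.94, -2.61, 0, 0, 0, 0, 0.62], [-2.94, -2.61, 0, 0, 0, 0, 0.62]]}}

```text
clock: 2.7
position: [0.5707, -0.155, 0.2393]
ee_rot: [0.0, 0.176, 0.984, 0.0]
contact_force: [0.7, 1.3, 0.1]
width: 0.0161
gripper_force: 0.0
```

Emit:
{"fn": "servo_tool", "kwargs": {"increments": [[0, 0, 2, 0, 0, 8.5, 0.62], [0, 0, 2, 0, 0, 8.5, 0.62], [0, 0, 2, 0, 0, 8.5, 0.62], [0, 0, 2, 0, 0, 8.5, 0.62], [0, 0, 2, 0, 0, 8.5, 0.62]]}}

```text
clock: 3.2
position: [0.5702, -0.1535, 0.1385]
ee_rot: [0.0, 0.523, 0.852, 0.0]
contact_force: [0.7, -0.1, -0.2]
width: 0.0162
gripper_force: 0.0
```

Emit:
{"fn": "servo_tool", "kwargs": {"increments": [[0, 0, 1, 0, 0, 8.5, 0.62], [0, 0, 1, 0, 0, 8.5, 0.62], [0, 0, 1, 0, 0, 3.1, 0.62], [0, 0, 1, 0, 0, 0, 0.62], [0, 0, 0, 0, 0, 0, 0.62]]}}

```text
clock: 3.7
position: [0.5692, -0.153, 0.0978]
ee_rot: [-0.001, 0.661, 0.75, -0.0]
contact_force: [-0.1, -0.9, -0.7]
width: 0.0159
gripper_force: 0.0
```

```bash
cat > s.py <<'E'
import sys
from h import *
from scipy.spatial.transform import Rotation as R
np.set_printoptions(precision=1,suppress=True)
p=np.load('tray.npy')
def tr(X):
    c,s=np.cos(p[2]),np.sin(p[2]); d=np.array(X[:2])-p[:2]; return 1000*np.array([c*d[0]+s*d[1],-s*d[0]+c*d[1],X[2]])
def wt(q):
    c,s=np.cos(p[2]),np.sin(p[2]); q=np.array(q)/1000
    return np.array([p[0]+c*q[0]-s*q[1],p[1]+s*q[0]+c*q[1],q[2]])
st=manip.get_state(); q=st['ee_rot']; M=R.from_quat(np.r_[q[1:],q[0]]).as_matrix()
print('t',round(st['clock'],2),'tcp tray mm',tr(st['position']),'yaw tooly-trayx',np.degrees(np.arctan2(M[1,1],M[0,1])-p[2]),'tilt',np.degrees(np.arccos(-M[2,2])),'w',st['width']*1000,'F',st['contact_force'])
if len(sys.argv)>1:
    ims={}
    for n in sys.argv[2:] or ['top']:
        I=optics.get_image(n)[:,:,::-1].copy(); ims[n]=I; cv2.imwrite(f'pics/{sys.argv[1]}_{n}.png',I)
        m=(I.max(2)<60).astype(np.uint8); m=cv2.morphologyEx(m,cv2.MORPH_CLOSE,np.ones((7,7)))
        k=np.zeros_like(m);cv2.fillPoly(k,[np.array([proj(n,wt(v)) for v in[(-98,-230,12),(98,-230,12),(98,-100,12),(15,0,12),(15,104,12),(-15,104,12),(-15,0,12),(-98,-100,12)]]).astype(int)],1)
        N,_,sa,ce=cv2.connectedComponentsWithStats(m*k)
        for i in range(1,N):
            if sa[i,4]>60: print(n,'dark',tr(onz(n,*ce[i],.0145)),'area',sa[i,4])
    if 'top' in ims: cv2.imwrite(f'pics/{sys.argv[1]}_z.png',cv2.resize(ims['top'][150:350,220:480],None,fx=3,fy=3,interpolation=cv2.INTER_CUBIC))
E
python3 s.py a
```

```text
t 3.7 tcp tray mm [   1.1 -198.9   97.8] yaw tooly-trayx 0.043216847272502745 tilt 0.17355260766991593 w 15.899729684990861 F [-0.1 -0.9 -0.7]
top dark [  21.6 -222.9   14.5] area 563
top dark [  50.4 -153.3   14.5] area 202
top dark [   2.4 -156.2   14.5] area 211
top dark [ -47.3 -170.    14.5] area 228
```

Emit:
{"fn": "servo_tool", "kwargs": {"increments": [[0, 0.12, 2.5, 0, 0, 0, 0.62], [0, 0, 2.5, 0, 0, 0, 0.62], [0, 0, 1.7, 0, 0, 0, 0.62], [0, 0, 1.0, 0, 0, 0, 0.62], [0, 0, 0, 0, 0, 0, 0.62]]}}

```text
clock: 4.25
position: [0.5708, -0.153, 0.0214]
ee_rot: [-0.001, 0.661, 0.75, -0.0]
contact_force: [0.7, -0.2, -0.6]
width: 0.0163
gripper_force: 0.0
```

Emit:
{"fn": "servo_tool", "kwargs": {"increments": [[1, 0, 0, 0, 0, 0, 0.62], [1, 0, 0, 0, 0, 0, 0.62], [1, 0, 0, 0, 0, 0, 0.62], [1, 0, 0, 0, 0, 0, 0.62], [1, 0, 0, 0, 0, 0, 0.62]]}}

```text
clock: 4.75
position: [0.5651, -0.1025, 0.0228]
ee_rot: [0.0, 0.661, 0.75, 0.0]
contact_force: [-0.0, -1.0, 0.9]
width: 0.0164
gripper_force: 0.2
```

```bash
python3 s.py b top side; python3 -c "
import cv2;a=cv2.imread('pics/b_z.png');b=cv2.imread('pics/b_side.png')[180:400,180:500];cv2.imwrite('pics/b2.png',cv2.resize(b,None,fx=2.5,fy=2.5))"
```

```text
t 4.75 tcp tray mm [   3.4 -148.3   22.8] yaw tooly-trayx 0.007103684611924882 tilt 0.049870161248439876 w 16.38664513642387 F [-0.  -1.   0.9]
top dark [  -1.3 -117.4   14.5] area 74
top dark [ -16.  -179.1   14.5] area 335
side dark [ 30.2 -93.2  14.5] area 2919
side dark [  49.9 -154.5   14.5] area 351
side dark [ -47.1 -170.3   14.5] area 478
```

View pics/b2.png

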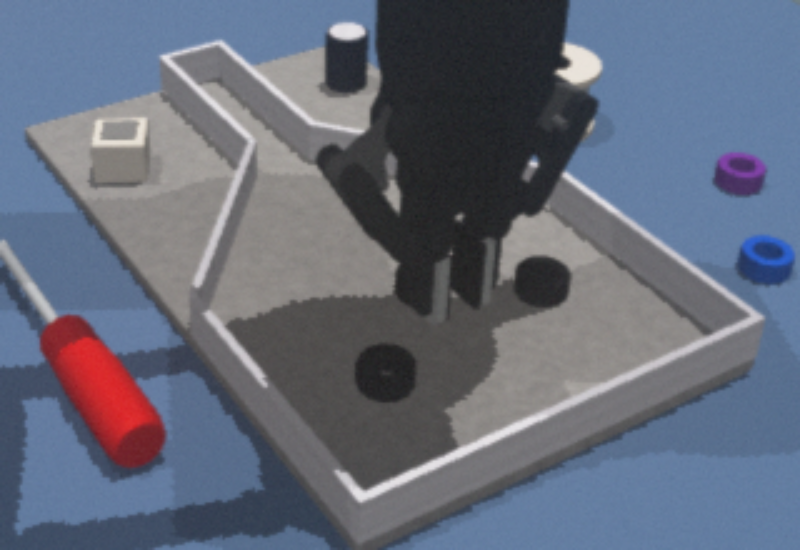

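The side view shows the fingertips low on the floor at (440,300)–(490,290), with core B hidden ahead of them. The other two cores are untouched, so I'll carry on to the gate.

Emit:
{"fn": "servo_tool", "kwargs": {"increments": [[1, -0.03, 0.1, 0, 0, 0, 0.62], [1, -0.03, 0, 0, 0, 0, 0.62], [1, -0.03, 0, 0, 0, 0, 0.62], [1, -0.03, 0, 0, 0, 0, 0.62], [1, -0.03, 0, 0, 0, 0, 0.62]]}}

```text
clock: 5.35
position: [0.5571, -0.0533, 0.0212]
ee_rot: [-0.0, 0.661, 0.75, 0.0]
contact_force: [-0.2, -0.2, -0.6]
width: 0.0164
gripper_force: 0.2
```

Emit:
{"fn": "servo_tool", "kwargs": {"increments": [[1, -0.03, 0, 0, 0, 0, 0.62], [1, -0.03, 0, 0, 0, 0, 0.62], [1, -0.03, 0, 0, 0, 0, 0.62], [1, -0.03, 0, 0, 0, 0, 0.62], [1, -0.03, 0, 0, 0, 0, 0.62]]}}

```text
clock: 5.85
position: [0.5494, -0.004, 0.0213]
ee_rot: [-0.0, 0.661, 0.75, 0.0]
contact_force: [-0.3, -0.2, -0.0]
width: 0.016
gripper_force: 0.1
```

```bash
python3 s.py c top
```

```text
t 5.85 tcp tray mm [  0.2 -48.6  21.3] yaw tooly-trayx -0.02242910389627528 tilt 0.005837361435191476 w 16.030886554955046 F [-0.3 -0.2 -0. ]
top dark [  57.8 -202.8   14.5] area 66
top dark [-23.2 -49.9  14.5] area 880
```

View pics/c_z.png

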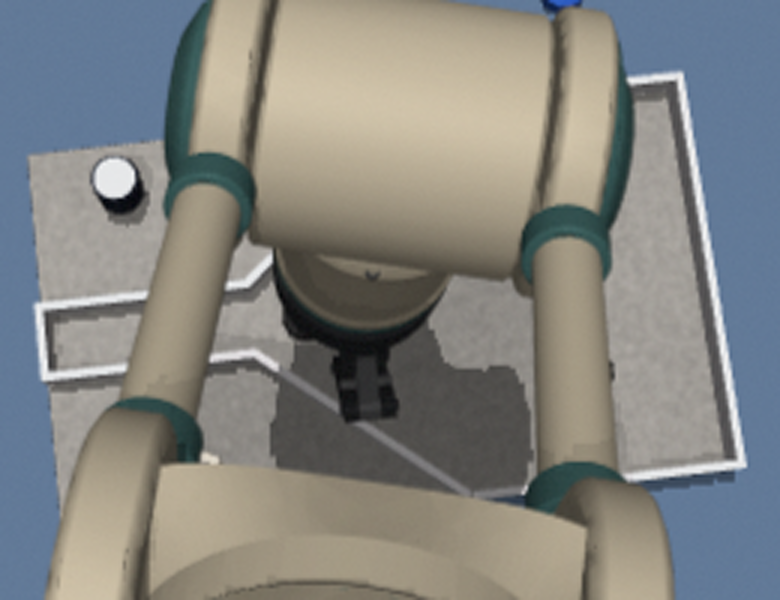

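Emit:
{"fn": "servo_tool", "kwargs": {"increments": [[0.8, 0, 0, 0, 0, 0, 0.62], [0.8, 0, 0, 0, 0, 0, 0.62], [0.8, 0, 0, 0, 0, 0, 0.62], [-1, 0, 0, 0, 0, 0, 0.62], [-1, 0, -2, 0, 0, 0, 0.62]]}}

```text
clock: 6.4
position: [0.547, -0.0007, 0.0394]
ee_rot: [-0.002, 0.661, 0.75, -0.002]
contact_force: [-0.1, 0.3, 0.6]
width: 0.0165
gripper_force: 0.0
```

Emit:
{"fn": "servo_tool", "kwargs": {"increments": [[0, 0, -2, 0, 0, 8.5, 1], [0, 0, 0, 0, 0, 8.5, 1], [0, 0, 0, 0, 0, 8.5, 1], [0, 0, 0, 0, 0, 8.5, 1], [0, 0, 0, 0, 0, 8.5, 1]]}}

```text
clock: 6.9
position: [0.5493, -0.0016, 0.0614]
ee_rot: [0.0, 0.89, 0.456, 0.0]
contact_force: [-0.2, 1.1, -0.7]
width: 0.0001
gripper_force: 0.0
```

Emit:
{"fn": "servo_tool", "kwargs": {"increments": [[0, 0, 0, 0, 0, 8.5, 1], [0, 0, 0, 0, 0, 8.5, 1], [0, 0, 0, 0, 0, 8.5, 1], [0, 0, 0, 0, 0, 8.5, 1], [0, 0, 0, 0, 0, 8.5, 1]]}}

```text
clock: 7.4
position: [0.5493, -0.0016, 0.0613]
ee_rot: [0.0, 0.995, 0.103, 0.0]
contact_force: [-0.2, -0.6, 0.3]
width: 0.0
gripper_force: 0.0
```

Emit:
{"fn": "servo_tool", "kwargs": {"increments": [[0, 0, 0, 0, 0, 5, 1], [0, 0, 0, 0, 0, 0, 1], [0, 0, 0, 0, 0, 0, 1], [0, 0, 0, 0, 0, 0, 1], [0, 0, 0, 0, 0, 0, 1]]}}

```text
clock: 7.9
position: [0.5491, -0.001, 0.0613]
ee_rot: [-0.0, 0.998, 0.063, 0.0]
contact_force: [-0.2, -0.1, -0.3]
width: -0.0001
gripper_force: 0.0
```

```bash
python3 s.py d side; python3 -c "
from h import *
print(manip.get_state()['qpos'])
b=cv2.imread('pics/d_side.png')[180:400,180:500];cv2.imwrite('pics/d2.png',cv2.resize(b,None,fx=2.5,fy=2.5))"
```

```text
t 7.9 tcp tray mm [  0.3 -45.6  61.3] yaw tooly-trayx -89.98722030279083 tilt 0.007950969365848484 w -0.14873202518610829 F [-0.2 -0.1 -0.3]
side dark [-1.5 -4.2 14.5] area 253
side dark [  50.1 -154.6   14.5] area 339
side dark [ -47.5 -170.6   14.5] area 421
[-1.28445925e-01  3.96145822e-01  1.81467696e+00  5.64531425e-05
  9.30676671e-01  1.31635903e+00]
```

View pics/d2.png

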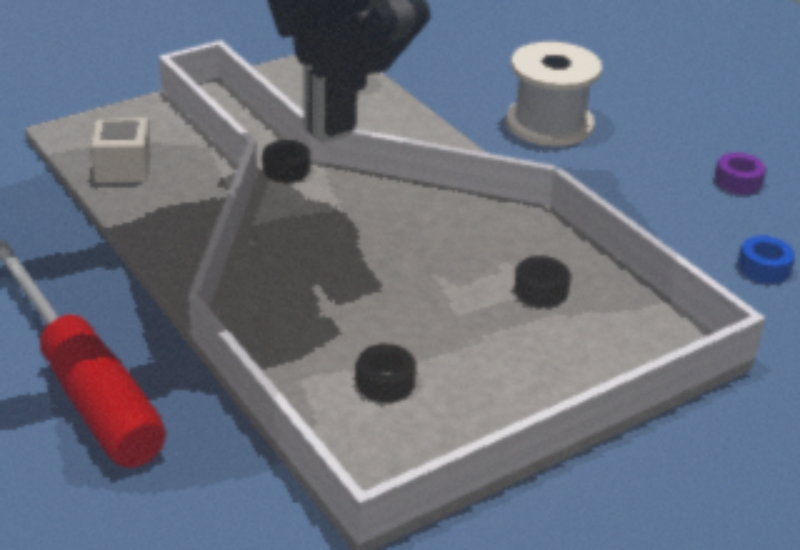

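Core B sits centred at the gate at crop (286,158), tray (-1.5,-4), as predicted. Next I push it down the slot with the shut fingers.

Emit:
{"fn": "servo_tool", "kwargs": {"increments": [[0, 0, 2, 0, 0, 0, 1], [0, 0, 1.5, 0, 0, 0, 1], [0, 0, 0.5, 0, 0, 0, 1], [0, -0.7, 0, 0, 0, 0, 1], [0, -1, 0, 0, 0, 0, 1]]}}

```text
clock: 8.45
position: [0.5474, 0.0163, 0.0217]
ee_rot: [-0.0, 0.998, 0.062, 0.0]
contact_force: [0.3, 0.6, -0.3]
width: 0.0003
gripper_force: 0.0
```

Emit:
{"fn": "servo_tool", "kwargs": {"increments": [[0, -1, 0, 0, 0, 0, 1], [0, -1, 0, 0, 0, 0, 1], [0, -1, 0, 0, 0, 0, 1], [0, -1, 0, 0, 0, 0, 1], [0, -1, 0, 0, 0, 0, 1]]}}

```text
clock: 8.95
position: [0.5408, 0.0666, 0.0216]
ee_rot: [0.0, 0.998, 0.063, 0.0]
contact_force: [0.1, 0.2, 1.1]
width: -0.0002
gripper_force: 0.7
```

```bash
python3 s.py e side
```

```text
t 8.95 tcp tray mm [ 0.5 22.5 21.6] yaw tooly-trayx -89.99417648682308 tilt 0.037554826843594916 w -0.19796441316838945 F [0.1 0.2 1.1]
side dark [ 6.  40.8 14.5] area 157
side dark [  50.2 -154.7   14.5] area 325
side dark [ -47.5 -170.8   14.5] area 410
```

Emit:
{"fn": "servo_tool", "kwargs": {"increments": [[0, -1, 0, 0, 0, 0, 1], [0, -1, 0, 0, 0, 0, 1], [0, -1, 0, 0, 0, 0, 1], [0, -0.7, 0, 0, 0, 0, 1], [0, 0.8, 0, 0, 0, 0, 1]]}}

```text
clock: 9.5
position: [0.5371, 0.0962, 0.0216]
ee_rot: [-0.001, 0.998, 0.064, 0.0]
contact_force: [-0.3, -0.5, 0.8]
width: -0.0005
gripper_force: 0.2
```

Emit:
{"fn": "servo_tool", "kwargs": {"increments": [[0, 1, 0, 0, 0, 0, 1], [0, 0, -3, 0, 0, 0, 1], [0, 0, -4, 0, 0, 0, 1], [0, 4, -2, 0, 0, -8.5, 0.62], [0, 0, 0, 0, 0, -8.5, 0.62]]}}

```text
clock: 10.0
position: [0.5463, 0.0413, 0.1142]
ee_rot: [0.002, 0.978, 0.211, 0.003]
contact_force: [-0.0, 0.8, -0.5]
width: 0.0163
gripper_force: 0.0
```

Emit:
{"fn": "servo_tool", "kwargs": {"increments": [[0, 0, 0, 0, 0, -8.5, 0.62], [0, 0, 0, 0, 0, -8.5, 0.62], [0, 0, 0, 0, 0, -8.5, 0.62], [0, 0, 0, 0, 0, -8.5, 0.62], [0, 0, 0, 0, 0, -8.5, 0.62]]}}

```text
clock: 10.5
position: [0.5427, 0.0443, 0.1105]
ee_rot: [-0.001, 0.834, 0.551, -0.001]
contact_force: [-0.7, 0.8, -1.0]
width: 0.0163
gripper_force: 0.0
```

Emit:
{"fn": "servo_tool", "kwargs": {"increments": [[0, 0, 0, 0, 0, -8.5, 0.62], [0, 0, 0, 0, 0, -8.5, 0.62], [0, 0, 0, 0, 0, -8.5, 0.62], [0, 0, 0, 0, 0, -5, 0.62], [0, 0, 0, 0, 0, 0, 0.62]]}}

```text
clock: 11.0
position: [0.5428, 0.0444, 0.1105]
ee_rot: [-0.001, 0.662, 0.749, -0.0]
contact_force: [-0.1, -0.1, 0.0]
width: 0.0166
gripper_force: 0.0
```

```bash
python3 s.py f side top; python3 -c "
from h import *
a=cv2.resize(cv2.imread('pics/f_side.png')[180:340,180:440],None,fx=3,fy=3);cv2.imwrite('pics/f2.png',a)"
```

```text
t 11.0 tcp tray mm [ -0.3   0.2 110.5] yaw tooly-trayx -0.16478976460126227 tilt 0.08671512598945455 w 16.55377655505756 F [-0.1 -0.1  0. ]
side dark [ 4.4 81.1 14.5] area 126
side dark [  50.4 -154.4   14.5] area 332
side dark [ -47.8 -170.9   14.5] area 413
top dark [  79.5 -131.7   14.5] area 143
top dark [  50.4 -153.3   14.5] area 203
top dark [ 0.9 -3.9 14.5] area 636
top dark [ 0.6 79.5 14.5] area 216
top dark [ -47.3 -169.4   14.5] area 208
```

View pics/f2.png

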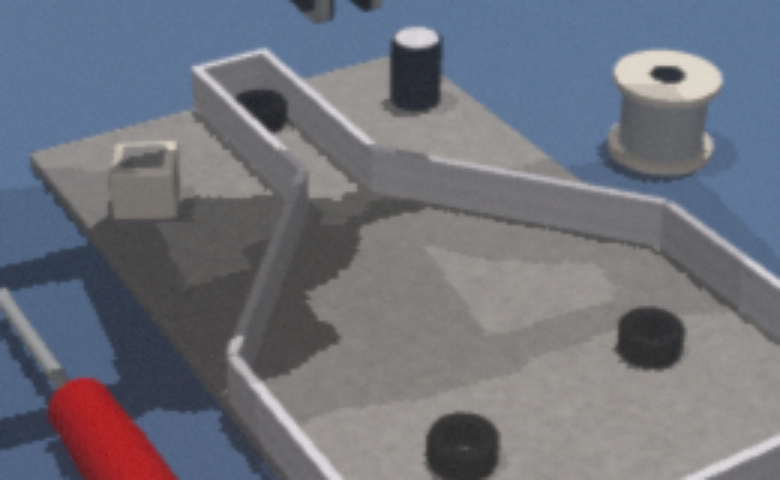

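Core B lies flat in the slot at tray y≈80, crop (262,108), with the bystanders unmoved. Now core A, pushed diagonally in the cradle.

Emit:
{"fn": "servo_tool", "kwargs": {"increments": [[-3.96, 1.01, 0, 0, 0, 0, 0.62], [-3.96, 1.01, 0, 0, 0, 0, 0.62], [-3.96, 1.01, 0, 0, 0, 0, 0.62], [-3.96, 1.01, 0, 0, 0, 0, 0.62], [-3.96, 1.01, 0, 0, 0, 0, 0.62]]}}

```text
clock: 11.6
position: [0.6181, -0.1469, 0.1109]
ee_rot: [-0.0, 0.663, 0.749, 0.0]
contact_force: [1.1, 1.2, 0.1]
width: 0.0161
gripper_force: 0.0
```

Emit:
{"fn": "servo_tool", "kwargs": {"increments": [[0, 0, 3, 0, 0, 0, 0.62], [0, 0, 3, 0, 0, 0, 0.62], [0, 0, 2, 0, 0, 0, 0.62], [0, 0, 0.9, 0, 0, 0, 0.62], [0, 0, 0, 0, 0, 0, 0.62]]}}

```text
clock: 12.1
position: [0.6169, -0.1449, 0.0207]
ee_rot: [-0.001, 0.662, 0.749, -0.001]
contact_force: [0.9, -0.1, 0.8]
width: 0.0162
gripper_force: 0.0
```

```bash
python3 s.py
```

```text
t 12.1 tcp tray mm [  49.5 -196.9   20.7] yaw tooly-trayx -0.14945393522527672 tilt 0.17486178871587219 w 16.223940211417673 F [ 0.9 -0.1  0.8]
```

Emit:
{"fn": "servo_tool", "kwargs": {"increments": [[0.8, 0.05, 0, 0, 0, 0, 0.62], [0.8, 0.05, 0, 0, 0, 0, 0.62], [0.8, 0, 0, 0, 0, 0, 0.62], [1.04, -0.41, 0, 0, 0, 0, 0.62], [1.04, -0.41, 0, 0, 0, 0, 0.62]]}}

```text
clock: 12.6
position: [0.6049, -0.1004, 0.0227]
ee_rot: [0.0, 0.662, 0.75, 0.0]
contact_force: [0.0, -0.6, -0.0]
width: 0.0166
gripper_force: 0.1
```

Emit:
{"fn": "servo_tool", "kwargs": {"increments": [[1.04, -0.41, 0, 0, 0, 0, 0.62], [1.04, -0.41, 0, 0, 0, 0, 0.62], [1.04, -0.41, 0, 0, 0, 0, 0.62], [1.04, -0.41, 0, 0, 0, 0, 0.62], [1.04, -0.41, 0, 0, 0, 0, 0.62]]}}

```text
clock: 13.1
position: [0.5779, -0.0517, 0.0221]
ee_rot: [-0.0, 0.662, 0.75, 0.0]
contact_force: [-0.1, -0.5, 0.3]
width: 0.0166
gripper_force: 0.1
```

```bash
python3 s.py g side; python3 -c "
from h import *
a=cv2.resize(cv2.imread('pics/g_side.png')[180:340,180:440],None,fx=3,fy=3);cv2.imwrite('pics/g2.png',a)"
```

```text
t 13.1 tcp tray mm [ 22.5 -99.5  22.1] yaw tooly-trayx -0.09605621587247573 tilt 0.005347795232663452 w 16.62321532560934 F [-0.1 -0.5  0.3]
side dark [ 4.6 80.1 14.5] area 112
side dark [ 36.5 -69.5  14.5] area 974
side dark [ -47.2 -170.3   14.5] area 475
```

View pics/g2.png

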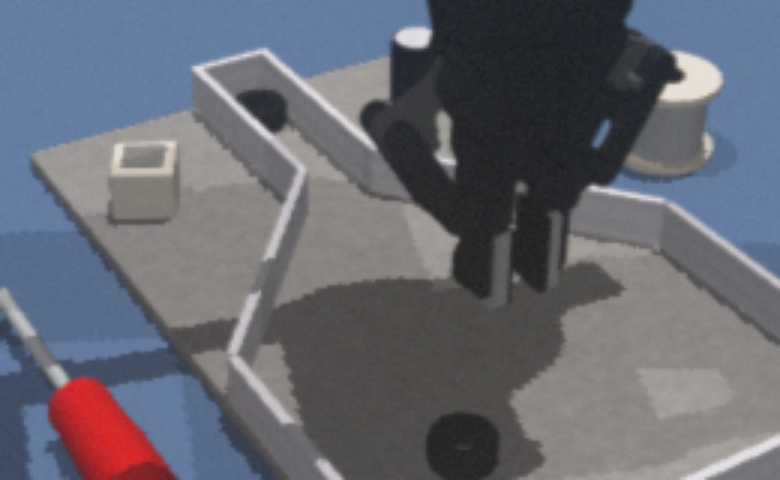

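The core is hidden ahead of the fingers and did not slip out sideways. Continuing.

Emit:
{"fn": "servo_tool", "kwargs": {"increments": [[1, -0.45, 0, 0, 0, 0, 0.62], [1, -0.45, 0, 0, 0, 0, 0.62], [1, -0.45, 0, 0, 0, 0, 0.62], [1, -0.45, 0, 0, 0, 0, 0.62], [1, -0.45, 0, 0, 0, 0, 0.62]]}}

```text
clock: 13.65
position: [0.5494, -0.0048, 0.0221]
ee_rot: [-0.0, 0.662, 0.75, 0.0]
contact_force: [-0.8, 0.6, -0.1]
width: 0.016
gripper_force: 0.1
```

Emit:
{"fn": "servo_tool", "kwargs": {"increments": [[0.8, 0, 0, 0, 0, 0, 0.62], [0.8, 0, 0, 0, 0, 0, 0.62], [0.9, 0, 0, 0, 0, 0, 0.62], [-1, 0, 0, 0, 0, 0, 0.62], [-1, 0, -2, 0, 0, 0, 0.62]]}}

```text
clock: 14.15
position: [0.5475, -0.0005, 0.0402]
ee_rot: [-0.002, 0.661, 0.75, -0.002]
contact_force: [-0.1, -0.1, 0.6]
width: 0.016
gripper_force: 0.0
```

Emit:
{"fn": "servo_tool", "kwargs": {"increments": [[0, 0, -2, 0, 0, 8.5, 1], [0, 0, 0, 0, 0, 8.5, 1], [0, 0, 0, 0, 0, 8.5, 1], [0, 0, 0, 0, 0, 8.5, 1], [0, 0, 0, 0, 0, 8.5, 1]]}}

```text
clock: 14.65
position: [0.5497, -0.0014, 0.0622]
ee_rot: [0.0, 0.89, 0.456, 0.0]
contact_force: [-0.2, 0.1, -0.2]
width: 0.0004
gripper_force: 0.0
```

Emit:
{"fn": "servo_tool", "kwargs": {"increments": [[0, 0, 0, 0, 0, 8.5, 1], [0, 0, 0, 0, 0, 8.5, 1], [0, 0, 0, 0, 0, 8.5, 1], [0, 0, 0, 0, 0, 8.5, 1], [0, 0, 0, 0, 0, 8.5, 1]]}}

```text
clock: 15.15
position: [0.5497, -0.0014, 0.0621]
ee_rot: [0.0, 0.995, 0.102, 0.0]
contact_force: [1.0, -0.5, -1.0]
width: -0.0001
gripper_force: 0.0
```

Emit:
{"fn": "servo_tool", "kwargs": {"increments": [[0, 0, 0, 0, 0, 5.1, 1], [0, 0, 0, 0, 0, 0, 1], [0, 0, 0, 0, 0, 0, 1], [0, 0, 0, 0, 0, 0, 1], [0, 0, 0, 0, 0, 0, 1]]}}

```text
clock: 15.65
position: [0.5494, -0.0008, 0.0621]
ee_rot: [-0.0, 0.998, 0.062, 0.0]
contact_force: [0.6, 0.9, -0.1]
width: 0.0002
gripper_force: 0.0
```

```bash
python3 s.py i side
```

```text
t 15.65 tcp tray mm [  0.6 -45.4  62.1] yaw tooly-trayx -90.15436383411483 tilt 0.004896588591462838 w 0.18404938332940252 F [ 0.6  0.9 -0.1]
side dark [ 4.4 81.  14.5] area 125
side dark [-0.5 -3.4 14.5] area 243
side dark [ -47.5 -170.6   14.5] area 423
```

Emit:
{"fn": "servo_tool", "kwargs": {"increments": [[0, 0, 2, 0, 0, 0, 1], [0, 0, 1.5, 0, 0, 0, 1], [0, 0, 0.5, 0, 0, 0, 1], [0, -0.7, 0, 0, 0, 0, 1], [0, -1, 0, 0, 0, 0, 1]]}}

```text
clock: 16.2
position: [0.5477, 0.0165, 0.0226]
ee_rot: [-0.0, 0.998, 0.061, 0.0]
contact_force: [0.1, -0.0, 0.1]
width: 0.0001
gripper_force: 0.0
```

Emit:
{"fn": "servo_tool", "kwargs": {"increments": [[0, -1, 0, 0, 0, 0, 1], [0, -1, 0, 0, 0, 0, 1], [0, -1, 0, 0, 0, 0, 1], [0, -1, 0, 0, 0, 0, 1], [0, -1, 0, 0, 0, 0, 1]]}}

```text
clock: 16.7
position: [0.541, 0.0669, 0.0223]
ee_rot: [-0.0, 0.998, 0.061, 0.0]
contact_force: [-0.5, 0.1, -0.2]
width: 0.0002
gripper_force: 0.1
```

Emit:
{"fn": "servo_tool", "kwargs": {"increments": [[0, -0.6, 0, 0, 0, 0, 1], [0, -0.3, 0, 0, 0, 0, 1], [0, 0.8, 0, 0, 0, 0, 1], [0, 1, 0, 0, 0, 0, 1], [0, 0, -3, 0, 0, 0, 1]]}}

```text
clock: 17.2
position: [0.5396, 0.0549, 0.0493]
ee_rot: [0.0, 0.998, 0.06, -0.004]
contact_force: [0.3, 0.1, 0.0]
width: 0.0002
gripper_force: 0.0
```

Emit:
{"fn": "servo_tool", "kwargs": {"increments": [[0, 0, -4, 0, 0, 0, 1], [0, 2, -2, 0, 0, 0, 0.62], [0, 0, 0, 0, 0, -8.5, 0.62], [0, 0, 0, 0, 0, -8.5, 0.62], [0, 0, 0, 0, 0, -8.5, 0.62]]}}

```text
clock: 17.7
position: [0.5449, 0.0353, 0.1125]
ee_rot: [0.0, 0.959, 0.282, 0.0]
contact_force: [-0.6, 0.2, -0.8]
width: 0.0159
gripper_force: 0.0
```

Emit:
{"fn": "servo_tool", "kwargs": {"increments": [[0, 0, 0, 0, 0, -8.5, 0.62], [0, 0, 0, 0, 0, -8.5, 0.62], [0, 0, 0, 0, 0, -8.5, 0.62], [0, 0, 0, 0, 0, -8.5, 0.62], [0, 0, 0, 0, 0, -8.5, 0.62]]}}

```text
clock: 18.2
position: [0.5448, 0.0355, 0.1121]
ee_rot: [0.0, 0.792, 0.611, -0.0]
contact_force: [-0.7, -0.2, 0.8]
width: 0.0163
gripper_force: 0.0
```

Emit:
{"fn": "servo_tool", "kwargs": {"increments": [[0, 0, 0, 0, 0, -8.5, 0.62], [0, 0, 0, 0, 0, -8.5, 0.62], [0, 0, 0, 0, 0, -5, 0.62], [0, 0, 0, 0, 0, 0, 0.62], [0, 0, 0, 0, 0, 0, 0.62]]}}

```text
clock: 18.7
position: [0.5447, 0.0361, 0.1121]
ee_rot: [0.0, 0.664, 0.748, -0.0]
contact_force: [0.4, 0.2, 0.6]
width: 0.0163
gripper_force: 0.0
```

```bash
python3 s.py j side top
```

```text
t 18.7 tcp tray mm [  0.6  -8.3 112.1] yaw tooly-trayx -0.36663736776307376 tilt 0.007784881805474264 w 16.264995733875335 F [0.4 0.2 0.6]
side dark [ 4.  69.2 14.5] area 205
side dark [ -47.7 -170.8   14.5] area 415
top dark [  81.2 -151.8   14.5] area 94
top dark [ -2.  -13.7  14.5] area 708
top dark [-1.1 65.8 14.5] area 444
top dark [ -47.3 -169.4   14.5] area 208
```

Emit:
{"fn": "servo_tool", "kwargs": {"increments": [[-3.98, -0.96, 0, 0, 0, 0, 0.62], [-3.98, -0.96, 0, 0, 0, 0, 0.62], [-3.98, -0.96, 0, 0, 0, 0, 0.62], [-3.98, -0.96, 0, 0, 0, 0, 0.62], [-3.98, -0.96, 0, 0, 0, 0, 0.62]]}}

```text
clock: 19.3
position: [0.521, -0.168, 0.1122]
ee_rot: [0.0, 0.663, 0.749, 0.0]
contact_force: [0.6, 0.2, 0.5]
width: 0.0162
gripper_force: 0.0
```

Emit:
{"fn": "servo_tool", "kwargs": {"increments": [[0, 0, 3, 0, 0, -0.4, 0.62], [0, 0, 3, 0, 0, 0, 0.62], [0, 0, 2, 0, 0, 0, 0.62], [0, 0, 1, 0, 0, 0, 0.62], [0, 0, 0, 0, 0, 0, 0.62]]}}

```text
clock: 19.8
position: [0.5205, -0.166, 0.0209]
ee_rot: [-0.001, 0.66, 0.751, -0.0]
contact_force: [-1.1, 0.5, 0.3]
width: 0.0162
gripper_force: 0.0
```

```bash
python3 s.py
```

```text
t 19.8 tcp tray mm [ -48.8 -205.7   20.9] yaw tooly-trayx 0.1751177670675417 tilt 0.16215878195245234 w 16.245457218094447 F [-1.1  0.5  0.3]
```

Emit:
{"fn": "servo_tool", "kwargs": {"increments": [[0.8, 0.1, 0, 0, 0, 0, 0.62], [0.8, 0, 0, 0, 0, 0, 0.62], [1, 0.34, 0, 0, 0, 0, 0.62], [1, 0.34, 0, 0, 0, 0, 0.62], [1, 0.34, 0, 0, 0, 0, 0.62]]}}

```text
clock: 20.3
position: [0.527, -0.1181, 0.0227]
ee_rot: [0.0, 0.66, 0.752, 0.0]
contact_force: [-0.3, 0.1, 0.6]
width: 0.0166
gripper_force: 0.1
```

Emit:
{"fn": "servo_tool", "kwargs": {"increments": [[1, 0.34, 0, 0, 0, 0, 0.62], [1, 0.34, 0, 0, 0, 0, 0.62], [1, 0.34, 0, 0, 0, 0, 0.62], [1, 0.34, 0, 0, 0, 0, 0.62], [1, 0.34, 0, 0, 0, 0, 0.62]]}}

```text
clock: 20.8
position: [0.5371, -0.0666, 0.0221]
ee_rot: [-0.0, 0.66, 0.751, 0.0]
contact_force: [-0.1, 0.2, -0.4]
width: 0.0161
gripper_force: 0.1
```

```bash
python3 s.py
```

```text
t 20.8 tcp tray mm [ -19.9 -109.1   22.1] yaw tooly-trayx 0.20854428613291134 tilt 0.00954183558711328 w 16.08510251246065 F [-0.1  0.2 -0.4]
```

Emit:
{"fn": "servo_tool", "kwargs": {"increments": [[1, 0.34, 0, 0, 0, 0, 0.62], [1, 0.34, 0, 0, 0, 0, 0.62], [1, 0.34, 0, 0, 0, 0, 0.62], [1, 0.34, 0, 0, 0, 0, 0.62], [1, 0.34, 0, 0, 0, 0, 0.62]]}}

```text
clock: 21.3
position: [0.5474, -0.0148, 0.0221]
ee_rot: [-0.0, 0.66, 0.751, 0.0]
contact_force: [0.1, -0.4, -0.3]
width: 0.0162
gripper_force: 0.1
```

Emit:
{"fn": "servo_tool", "kwargs": {"increments": [[1, 0.3, 0, 0, 0, 0, 0.62], [0.8, 0, 0, 0, 0, 0, 0.62], [0.8, 0, 0, 0, 0, 0, 0.62], [0.8, 0, 0, 0, 0, 0, 0.62], [-1, 0, 0, 0, 0, 0, 0.62]]}}

```text
clock: 21.8
position: [0.5464, 0.01, 0.0221]
ee_rot: [-0.001, 0.659, 0.752, -0.0]
contact_force: [0.3, -0.1, -0.3]
width: 0.0162
gripper_force: 0.0
```

Emit:
{"fn": "servo_tool", "kwargs": {"increments": [[-1, 0, -2, 0, 0, 0, 0.62], [0, 0, -2, 0, 0, 8.5, 1], [0, 0, 0, 0, 0, 8.5, 1], [0, 0, 0, 0, 0, 8.5, 1], [0, 0, 0, 0, 0, 8.5, 1]]}}

```text
clock: 22.3
position: [0.5486, -0.0023, 0.0624]
ee_rot: [0.0, 0.853, 0.523, 0.0]
contact_force: [-0.6, 0.4, 0.2]
width: -0.0003
gripper_force: 0.0
```

Emit:
{"fn": "servo_tool", "kwargs": {"increments": [[0, 0, 0, 0, 0, 8.5, 1], [0, 0, 0, 0, 0, 8.5, 1], [0, 0, 0, 0, 0, 8.5, 1], [0, 0, 0, 0, 0, 8.5, 1], [0, 0, 0, 0, 0, 8.5, 1]]}}

```text
clock: 22.8
position: [0.5485, -0.0023, 0.0621]
ee_rot: [0.0, 0.984, 0.178, 0.0]
contact_force: [0.7, -0.7, -0.6]
width: 0.0001
gripper_force: 0.0
```

Emit:
{"fn": "servo_tool", "kwargs": {"increments": [[0, 0, 0, 0, 0, 8.5, 1], [0, 0, 0, 0, 0, 5.2, 1], [0, 0, 0, 0, 0, 0, 1], [0, 0, 0, 0, 0, 0, 1], [0, 0, 0, 0, 0, 0, 1]]}}

```text
clock: 23.3
position: [0.5485, -0.0017, 0.0621]
ee_rot: [0.0, 0.998, 0.063, 0.0]
contact_force: [0.4, -0.1, 0.1]
width: 0.0001
gripper_force: 0.0
```

```bash
python3 s.py k side
```

```text
t 23.3 tcp tray mm [ -0.4 -46.2  62.1] yaw tooly-trayx -89.93189460147136 tilt 0.005054726189893887 w 0.1416621677920808 F [ 0.4 -0.1  0.1]
side dark [ 4.  69.  14.5] area 205
side dark [-2.  -3.9 14.5] area 259
```

Emit:
{"fn": "servo_tool", "kwargs": {"increments": [[0, 0, 2, 0, 0, 0, 1], [0, 0, 1.5, 0, 0, 0, 1], [0, 0, 0.5, 0, 0, 0, 1], [0, -0.7, 0, 0, 0, 0, 1], [0, -1, 0, 0, 0, 0, 1]]}}

```text
clock: 23.85
position: [0.5468, 0.0157, 0.0225]
ee_rot: [-0.0, 0.998, 0.063, 0.0]
contact_force: [0.4, 0.3, -0.5]
width: 0.0001
gripper_force: 0.0
```

Emit:
{"fn": "servo_tool", "kwargs": {"increments": [[0, -1, 0, 0, 0, 0, 1], [0, -1, 0, 0, 0, 0, 1], [0, -0.8, 0, 0, 0, 0, 1], [0, -0.4, 0, 0, 0, 0, 1], [0, 0.8, 0, 0, 0, 0, 1]]}}

```text
clock: 24.35
position: [0.5431, 0.0404, 0.0223]
ee_rot: [-0.0, 0.998, 0.064, -0.0]
contact_force: [0.6, 0.1, 0.2]
width: -0.0001
gripper_force: 0.0
```

Emit:
{"fn": "servo_tool", "kwargs": {"increments": [[0, 1, 0, 0, 0, 0, 1], [0, 0, -3, 0, 0, 0, 1], [0, 0, -4, 0, 0, 0, 1], [0, 0, -3, 0, 0, 0, 1], [0, 3, -3, 0, 0, 0, 1]]}}

```text
clock: 24.85
position: [0.548, 0.0002, 0.1536]
ee_rot: [-0.001, 0.998, 0.064, 0.0]
contact_force: [0.0, -0.8, -0.1]
width: -0.0001
gripper_force: 0.0
```

Emit:
{"fn": "servo_tool", "kwargs": {"increments": [[0, 4, 0, 0, 0, 0, 1], [0, 4, 0, 0, 0, 0, 1], [0, 4, 0, 0, 0, 0, 1], [0, 4, 0, 0, 0, 0, 1], [0, 0, 0, 0, 0, 0, 1]]}}

```text
clock: 25.35
position: [0.5692, -0.1659, 0.152]
ee_rot: [0.002, 0.998, 0.06, 0.001]
contact_force: [-0.1, -0.1, -1.0]
width: 0.0002
gripper_force: 0.0
```

```bash
python3 s.py l top side;python3 -c "
from h import *
a=cv2.resize(cv2.imread('pics/l_top.png')[180:345,210:370],None,fx=2.4,fy=2.4);b=cv2.resize(cv2.imread('pics/l_side.png')[180:345,180:340],None,fx=2.4,fy=2.4);cv2.imwrite('pics/l2.png',np.hstack([a,b]))"
```

```text
t 25.35 tcp tray mm [  -0.5 -211.7  152. ] yaw tooly-trayx -90.32795416122353 tilt 0.22330650513579478 w 0.23341936767752094 F [-0.1 -0.1 -1. ]
top dark [  36.2 -217.    14.5] area 230
top dark [-1.3 52.4 14.5] area 670
side dark [ 2.8 48.1 14.5] area 305
```

View pics/l2.png

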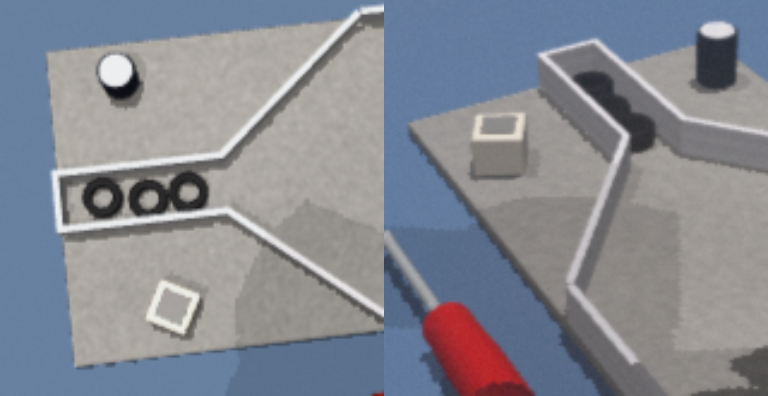

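The three cores lie flat in a row in the slot, at crop (103,197), (148,199) and (188,191). The last is well past the gate edge at about x=225. The capacitor and relay are unmoved, and the arm is clear.

```bash
python3 -c "
from rig import manip
print(manip.sign_off())"
```

```text
the job is handed in; nothing more can be done
None
```

All three cores were swept through the gate one at a time and lie flat in a row fully inside the slot, with the bystanders not touched; the job was handed in at about 25 s of the 64 s limit.

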